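Hang the washed spice bin back on its louvered panel

TASK

The green spice bin has been washed and left lying on its face. Stand it up and hang it by its lip on the top rail of the louvered panel, in the gap between the two cream bins, with the lip fully down over the rail; the red-capped spice jar goes back into it, standing upright. Leave the cream bins hanging in their places and do not disturb the mug or the honey jar.

Things in the scene. Friction and masses are not known exactly. Their poses are not given: they have to be found in the camera images.
- bin_mid (a point): Centre, half-way up, of the loose sage-green bin (0.16 kg): 62 mm wide (its y), 105 deep (x, front to back), 75 high (z, underside to mouth), walls and floor 3 mm. Its low front is at -x, its lip at the back (+x). At the start it lies on its front face: x points up, the mouth (z) roughly to the robot's right; the front tab is underneath, out of reach.
- bin_tab (a point): Middle of the green bin's finger tab, 47.5 mm in front of the bin's centre and 60 mm above its underside, axes as bin_mid: 10 mm thick (x), 34 wide (y), 28 tall (z), in the middle of the 48 mm high, 3 mm thick front wall and flush with its outer face; open bin behind it. The side walls are full height over the rear 70 mm and slope down to the front; the foot of the back wall is bevelled, 6 x 10 mm.
- bin_lip (a point): Seat of the green bin's lip, axes as bin_mid: middle of the underside of the lip's ledge, 54 mm behind the bin's centre, 72 mm above its underside. There a channel, open downward, runs behind the back wall over the full width: 4.5 mm wide at the ledge, flaring to 10 mm at its mouth 15 mm lower; its rear flange ends 67 mm behind the bin's centre.
- rail_mid (a point): Middle of the top edge of the top rail of the fixed grey louvered panel (290 wide, 191 mm high), 180 mm above the worktop; x to the panel's back, y along the rail, z up. Rails: 3 mm thick, 278 long, 15 mm gap to the sheet behind; two more in the same plane 45 and 90 mm lower. Lip fully down: bin_lip is at rail_mid's height, axes alike, the bin's back against the rails.
- cream_a_lip (a point): Seat of the lip (as bin_lip) of a loose cream bin of the same make hanging on the top rail, a green-capped spice jar fixed in it that reaches 28 mm above its rim. It hangs left or right of the gap, its middle 72 to 84 mm from the middle of the rail.
- cream_b_lip (a point): Seat of the lip of the other cream bin, with a glass salt shaker fixed in it that reaches 40 mm above its rim; on the other side of the gap, its middle 72 to 84 mm from the middle of the rail.
- jar_mid (a point): Centre, half-way up, of the loose red-capped spice jar standing on the worktop: 45 mm in diameter, 108 mm high, 0.11 kg; the red cap is its top 21 mm. z up. It fits the bin with 5 mm either side.
- mug_mid (a point): Centre, 45 mm up, of a loose pink and white mug, 88 x 116 x 90 mm with its handle; a bystander.
- honey_mid (a point): Centre, 43 mm up, of a loose honey jar with a dark lid, 65 mm in diameter, 86 mm high; a bystander.
- bin: The green bin; origin at the centre of its underside, axes as bin_mid. Hung, it leans forward 2 to 3 degrees and bin_lip comes to rest about 3 mm in front of rail_mid; its plastic slides easily on the powder-coated rails.
- jar: The red-capped spice jar; origin at the centre of its underside.

How it is judged:
By the outcome, as a careful person would: the job done as asked, in the order asked, and still so for the second after the job is handed in, with the robot touching nothing.
It also fails if it takes over 72 s, if anything falls off the work surface, if the arm or the gripper's body presses on something with over 40 N, if the wrist force passes 120 N, or if a joint passes its speed limit or range.

ROBOT

A 6-joint arm with a two-finger parallel gripper is mounted at the origin on a cart in front of the work surface, level with it; the furniture and walls round the work are solid. World frame = base frame: x ahead of the robot, y to its left, z up, the work surface at z = 0. Lengths are in m, angles in degrees, forces in N, time in s.
With the tool pointing down it reaches from about 0.325 to 0.775 m from the base axis. Payload 5.5 kg.
Tool frame: the origin (TCP) lies at the centre of the arm's flange, where the gripper is bolted on; the fingertips stand 182 mm ahead of it and the grasp point (between the pads) lies 163 mm ahead of it; z points along the fingers, y is the line along which they close (so a half turn about z gives the same grasp; the last joint's range is limited). The gripper opens to 88 mm and grips with 3 to 60 N. Pads are 20 mm wide; open, the fingers measure 115 mm over their backs; the gripper's body (75 mm by 178 mm) begins 61 mm behind the grasp point.
Start: joints at [65.105, 5.22, 70.514, -0, 104.267, -3.249], TCP at [0.221, 0.558, 0.405] pointing down, gripper open.
Joint ranges: [-164.24, 164.24], [-49.07, 125.15], [9.68, 141.18], [-86.29, 266.29], [3.28, 154.24], [-151.56, 151.56]. Speed limits (degrees/s): [147.25, 147.25, 172.46, 180, 180, 180].

INTERFACE

Orientations are given as [roll, pitch, yaw] about the fixed x, y, z axes, in that order (R = Rz(yaw) Ry(pitch) Rx(roll)).
In Python, from station import r gives the robot as it stands. The module is installed in compiled form; this text tells all that it offers. Calls block until the motion is done:
- r.reach(position, orientation): joint-space move of the TCP to a pose.
- r.servo_line(position, rotation=None, speed=0.15): straight line of the TCP; rotation=None keeps the orientation; speed is the mean speed in m/s.
- r.move_joints(angles): joint-space move.
- r.let_go() and r.grab(squeeze=None): open the fingers fully, or close them until they stop; squeeze is the grip in N (None keeps the last).
- r.wait(seconds).
- r.inverse_kinematics(position, orientation): joint angles nearest the present ones, or None.
- r.sense(): the state.
- r.snapshot(name): name is "side" or "top"; returns a dict with "frame" (420x560x3 uint8, red, green, blue), "fx", "fy", "cx", "cy" (pixels), "R" (3x3) and "t" (3): a world point X has camera coordinates R X + t. Camera axes: x right, y down, z forward; pixel columns grow to the right and rows downward; lengths in m; the calibration is good to about 2 mm. A picture is of the moment at which its call begins. There is no depth.
A pose or a line that the arm cannot do raises r.IKError and nothing moves.
- r.hand_in(): hands the job in; it is judged then, once.
The state is a dict: "clock": time; "joints": joint angles; "joint_vel": joint speeds; "joint_torque": joint torques, N m; "tcp_pos": TCP position; "orientation": TCP orientation; "contact_force": force on the tool from outside, world axes, zero at the start; "torque": the same for the moment, N m; "opening": finger opening in m; "gripper_force": force on a finger pad.
Only numpy, scipy, OpenCV 4.12 (cv2) and the standard library are available. Lean on these libraries where they do the work, as an engineer would, in place of code of your own. Each camera call takes 0.05 s, during which the arm holds its last target. There are 200 camera calls.

## Working session

There is one attempt and no reset: what is moved stays moved. The work goes in short steps, each a Python script; the robot and the scene stay as the last script left them, time stands still between calls to the robot, and variables do not carry over. Pictures are saved under pics/ and viewed, at most 10 in all, crops included, and the job is handed in when it is done.

```bash
mkdir -p pics
python3 - <<'E'
from station import r
import cv2,numpy as np
for n in("side","top"):
    s=r.snapshot(n); cv2.imwrite(f"pics/{n}0.png",cv2.resize(s["frame"][:,:,::-1],(800,600),interpolation=cv2.INTER_CUBIC))
    R=np.array(s["R"]);print(n,s["fx"],s["cx"],s["cy"],R.round(3).tolist(),(-R.T@np.array(s["t"])).round(3))
print(r.sense())
E
```

```text
side 501.618033994359 283.8080631310582 209.3395233871029 [[-0.819, -0.574, 0.019], [-0.381, 0.518, -0.766], [0.429, -0.634, -0.643]] [-0.11   1.006  1.074]
top 409.1032290244792 273.7736116298046 213.96747914876156 [[-0.044, -0.999, -0.002], [-0.974, 0.043, -0.22], [0.22, -0.008, -0.975]] [0.302 0.094 1.22 ]
{'clock': 0.1, 'joints': array([ 6.51081111e+01,  5.26045062e+00,  7.05730156e+01,  4.36653767e-04,
        1.04267329e+02, -3.25055351e+00]), 'joint_vel': array([ 0.01775409, -0.05637039, -0.12168288,  0.06553794, -0.10013945,
       -0.12903006]), 'joint_torque': array([ 2.32516089e-03, -4.47853267e+01, -4.07574534e+01,  6.99518435e-02,
        2.83816882e-02, -1.43475345e-04]), 'tcp_pos': array([0.22132187, 0.55775475, 0.40362173]), 'orientation': array([-1.79899391e+02, -6.13801301e-03,  1.58358766e+02]), 'contact_force': array([-0.06752557, -0.5529996 , -0.52644917]), 'torque': array([ 0.01693774,  0.00562501, -0.03105246]), 'gripper_force': 0.0, 'opening': 0.08759055155477047}
```

View pics/side0.png

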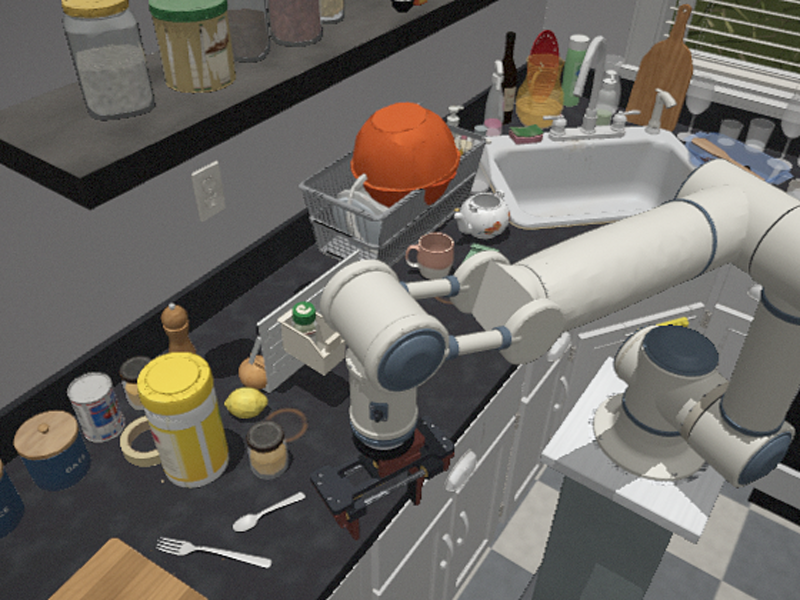

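View pics/top0.png

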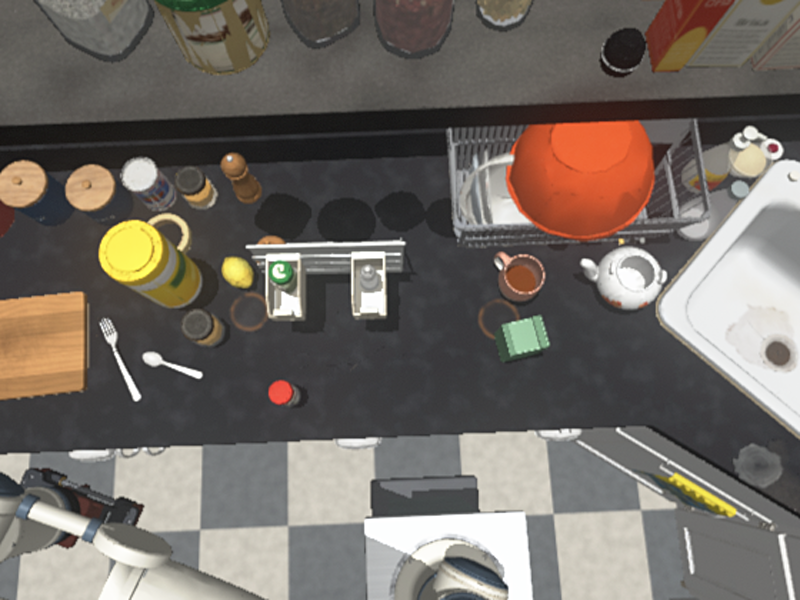

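The views show the panel with its gap near (320,275) in the top view. The green bin is at (523,338), the red cap at (283,392), the mug at (521,277) and the honey jar at (203,327), also in the top view. The arm blocks the side view, so I'll move it aside and then measure.

```bash
cat > h.py <<'E'
from station import r
import cv2,numpy as np
from scipy.spatial.transform import Rotation as Ro
def snap(n,save=None,box=None,size=(800,600)):
    s=r.snapshot(n); s["R"]=np.array(s["R"]);s["t"]=np.array(s["t"])
    if save:
        f=s["frame"] 
        if box: f=f[box[1]:box[3],box[0]:box[2]]
        k=min(800/f.shape[1],600/f.shape[0])
        cv2.imwrite("pics/"+save,cv2.resize(f[:,:,::-1],None,fx=k,fy=k,interpolation=cv2.INTER_CUBIC))
    return s
def ray(s,p):
    return -s["R"].T@s["t"], s["R"].T@np.array([(p[0]-s["cx"])/s["fx"],(p[1]-s["cy"])/s["fy"],1])
def onz(s,p,z):
    c,d=ray(s,p); return c+d*(z-c[2])/d[2]
def tri(s1,p1,s2,p2):
    c1,d1=ray(s1,p1);c2,d2=ray(s2,p2)
    k=np.linalg.lstsq(np.c_[d1,-d2],c2-c1,rcond=None)[0]
    a,b=c1+k[0]*d1,c2+k[1]*d2
    return (a+b)/2,np.linalg.norm(a-b)
def proj(s,X):
    q=s["R"]@np.array(X)+s["t"]; return np.array([s["fx"]*q[0]/q[2]+s["cx"],s["fy"]*q[1]/q[2]+s["cy"]])
def blobs(s,lo,hi,box,amin=20):
    h=cv2.cvtColor(s["frame"],cv2.COLOR_RGB2HSV); m=cv2.inRange(h,np.array(lo),np.array(hi))
    k=np.zeros_like(m); k[box[1]:box[3],box[0]:box[2]]=255; m&=k
    c,_=cv2.findContours(m,cv2.RETR_EXTERNAL,cv2.CHAIN_APPROX_NONE)
    return sorted([x for x in c if cv2.contourArea(x)>amin],key=cv2.contourArea)[::-1]
E
python3 - <<'E'
from h import *
r.reach([0.2,0.38,0.5],[180,0,158]); r.reach([0.12,-0.42,0.5],[180,0,-75])
print(r.sense()["clock"],r.sense()["joints"])
s=snap("side","side1.png",(170,130,450,340)); t=snap("top","top1.png",(160,150,400,330))
for n,q in(("t",t),("s",s)):
    print(n,"red",[(cv2.minEnclosingCircle(c),cv2.boundingRect(c)) for c in blobs(q,(0,150,100),(6,255,255),(150,240,240,300) if n=="t" else (150,200,420,400))][:3])
    print(n,"green",[(cv2.contourArea(c),cv2.boundingRect(c),cv2.minAreaRect(c),cv2.approxPolyDP(c,3,True)[:,0].tolist()) for c in blobs(q,(50,40,40),(85,255,255),(340,210,395,265) if n=="t" else (280,140,420,300))][:3])
E
```

```text
3.7583 [-7.84443587e+01 -1.71728767e+01  8.15470237e+01  1.27854347e-02
  1.15623732e+02  8.64714055e+01]
t red [(((195.98406982421875, 274.09234619140625), 8.562115669250488), (188, 266, 17, 17))]
t green [(832.0, (346, 221, 39, 32), ((364.8529968261719, 236.4117889404297), (25.951311111450195, 35.89527130126953), 75.96376037597656), [[378, 221], [351, 227], [346, 233], [351, 252], [384, 242]])]
s red [(((271.54315185546875, 283.9244689941406), 9.091893196105957), (263, 276, 18, 18))]
s green [(789.5, (321, 170, 29, 45), ((334.02703857421875, 191.8378448486328), (24.331050872802734, 43.07253646850586), 9.462322235107422), [[332, 170], [324, 182], [342, 189], [323, 184], [321, 209], [338, 214], [344, 204], [349, 175]])]
```

View pics/side1.png

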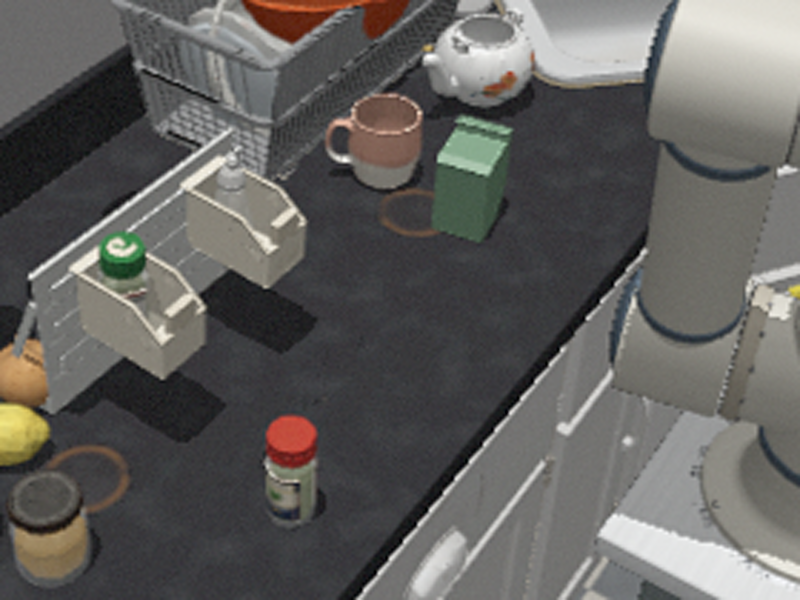

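View pics/top1.png

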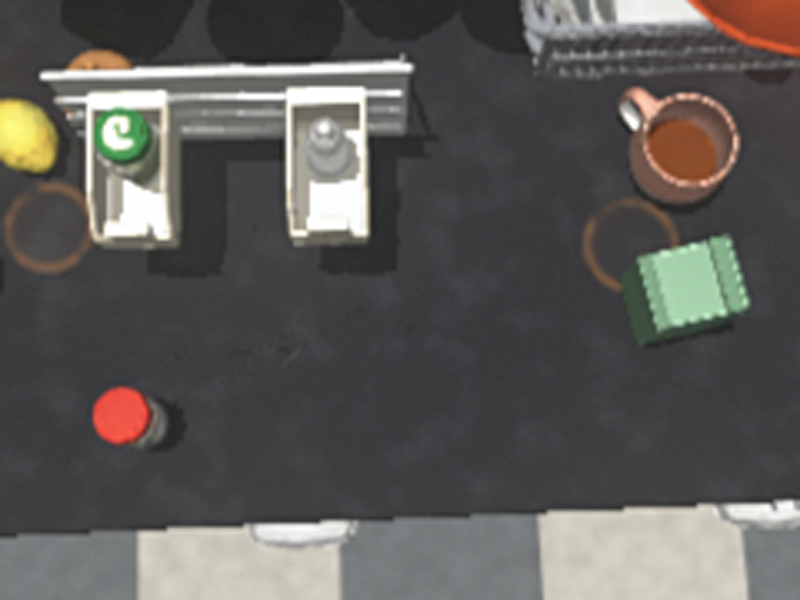

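The crops show these:
- **Green bin:** its back face is up, with the lip on the right. In the top crop the flange edge runs (730,236)-(748,305) and the foot edge (637,258)-(655,330).
- **Panel:** its top edge runs (42,75)-(412,67), and the first rail is at about y=97.
- **Gap:** it lies between the cream bins, from (180,100) to (288,95).

Run:
```python
from h import *
t=snap("top");s=snap("side")
T=lambda u,v,z:onz(t,(160+u/3.3333,150+v/3.3333),z).round(4)
S=lambda u,v,z:onz(s,(170+u/2.857,130+v/2.857),z).round(4)
for n,a in dict(flange1=(730,236,.1195),flange2=(748,303,.1195),foot1=(637,258,.1),foot2=(655,330,.1),
 sheetL=(42,75,.191),sheetR=(412,67,.191),railL=(55,100,.18),railR=(405,95,.18),
 aBL=(88,97,.183),aBR=(166,93,.183),aFL=(90,245,.155),aFR=(180,245,.155),bBL=(288,90,.183),bBR=(366,88,.183),bFL=(292,242,.155),bFR=(368,240,.155)).items(): print("T",n,T(*a))
for n,a in dict(sheetL=(35,275,.191),sheetR=(232,132,.191),aBL=(75,268,.183),aBR=(120,238,.183),bBL=(183,185,.183),bBR=(225,155,.183),lip1=(457,120,.1195),lip2=(511,130,.1195)).items(): print("S",n,S(*a))
print("jar T",onz(t,(195.8,273.8),.108),"S",onz(s,(271.5,284),.1)) 
# sharp green polygon in top
c=blobs(t,(50,30,110),(85,255,255),(340,210,395,265))[0]
print(cv2.minAreaRect(c),cv2.approxPolyDP(c,2,True)[:,0].tolist())
```

```text
T flange1 [ 0.5187 -0.2029  0.1195]
T flange2 [ 0.4625 -0.212   0.1195]
T foot1 [ 0.5072 -0.1287  0.1   ]
T foot2 [ 0.4463 -0.1384  0.1   ]
T sheetL [0.6584 0.3474 0.191 ]
T sheetR [0.6521 0.0544 0.191 ]
T railL [0.6408 0.3396 0.18  ]
T railR [0.6326 0.0607 0.18  ]
T aBL [0.6411 0.3127 0.183 ]
T aBR [0.6417 0.2506 0.183 ]
T aFL [0.5268 0.3165 0.155 ]
T aFR [0.5237 0.2449 0.155 ]
T bBL [0.6399 0.1536 0.183 ]
T bBR [0.6389 0.0915 0.183 ]
T bFL [0.5222 0.1557 0.155 ]
T bFR [0.5212 0.0951 0.155 ]
S sheetL [0.6537 0.3488 0.191 ]
S sheetR [0.6445 0.0671 0.191 ]
S aBL [0.6375 0.3139 0.183 ]
S aBR [0.6324 0.2568 0.183 ]
S bBL [0.6358 0.1582 0.183 ]
S bBR [0.6327 0.0943 0.183 ]
S lip1 [ 0.514  -0.1796  0.1195]
S lip2 [ 0.4547 -0.1995  0.1195]
jar T [0.39715088 0.30221407 0.108     ] S [0.39432833 0.30768165 0.1       ]
((367.7353515625, 234.44119262695312), (23.525955200195312, 29.34680938720703), 75.96376037597656) [[378, 221], [351, 227], [357, 249], [384, 241]]
```

```bash
cat >> h.py <<'E'
def col(*v): return np.array(v,float).T
up=np.array([0,0,1.])
a=np.radians(11); by=np.array([-np.cos(a),-np.sin(a),0]); bz=np.cross(up,by)
B0=col(up,by,bz); B1=col(-bz,by,up)   # bin axes lying / standing
C0=np.array([.484,-.169,.0525])
def tool(tilt,sgn=1):                 # tilt from vertical, leaning to the mouth side
    z=-np.cos(np.radians(tilt))*up-np.sin(np.radians(tilt))*bz; y=sgn*by
    return col(np.cross(y,z),y,z)
rpy=lambda R:Ro.from_matrix(R).as_euler('xyz',degrees=True).tolist()
def tcp(g,R,L=.163): return (np.array(g)-L*R[:,2]).tolist()
E
python3 - <<'E'
from h import *
P=np.array([.015,0,.005])
for tilt in(25,35,45):
  for sg in(1,-1):
    R0=tool(tilt,sg); out=[]
    g=C0+B0@P
    for k in(0,.33,.67,1):
        D=Ro.from_rotvec(-by*np.pi/2*k).as_matrix()
        if k==1: assert np.allclose(D@B0,B1),(D@B0,B1)
        gg=g+np.array([-.06*k,.08*k,.1 if 0<k<1 else 0]); 
        if k==1: gg[2]=.0425
        q=r.inverse_kinematics(tcp(gg,D@R0),rpy(D@R0)); out.append(None if q is None else np.round(q).tolist())
    print(tilt,sg,out)
t=snap("top");print("mug",onz(t,(160+685/3.333,150+140/3.333),.09))
E
```

```text
Traceback (most recent call last):
AssertionError: (array([[ 1.90808995e-01, -9.81627183e-01,  3.91656508e-17],
       [-9.81627183e-01, -1.90808995e-01, -5.03231214e-17],
       [ 1.11022302e-16, -2.78468006e-17, -1.00000000e+00]]), array([[-0.190809  , -0.98162718,  0.        ],
       [ 0.98162718, -0.190809  ,  0.        ],
       [-0.        ,  0.        ,  1.        ]]))
```

Run:
```python
from h import *
P=np.array([.015,0,.005])
for tilt in(25,35,45):
  for sg in(1,-1):
    R0=tool(tilt,sg); out=[]
    g=C0+B0@P
    for k in(0,.33,.67,1):
        D=Ro.from_rotvec(by*np.pi/2*k).as_matrix()
        if k==1: assert np.allclose(D@B0,B1)
        gg=g+np.array([-.06*k,.08*k,.1 if 0<k<1 else 0]); 
        if k==1: gg[2]=.0425
        q=r.inverse_kinematics(tcp(gg,D@R0),rpy(D@R0)); out.append(None if q is None else np.round(q).tolist())
    print(tilt,sg,R0[:,2].round(2),out)
t=snap("top");print("mug",onz(t,(160+685/3.333,150+140/3.333),.09))
```

```text
25 1 [-0.08  0.41 -0.91] [[-35.0, 8.0, 88.0, 18.0, 101.0, 135.0], [-19.0, -14.0, 97.0, -4.0, 95.0, 150.0], None, [24.0, -5.0, 123.0, -62.0, 89.0, -150.0]]
25 -1 [-0.08  0.41 -0.91] [[-35.0, 8.0, 88.0, 18.0, 101.0, -45.0], [-19.0, -14.0, 97.0, -4.0, 95.0, -30.0], [5.0, -24.0, 110.0, -35.0, 89.0, -7.0], [24.0, -5.0, 123.0, -62.0, 89.0, 30.0]]
35 1 [-0.11  0.56 -0.82] [[-38.0, 15.0, 84.0, 23.0, 108.0, 133.0], [-25.0, -10.0, 93.0, 4.0, 100.0, 145.0], None, None]
35 -1 [-0.11  0.56 -0.82] [[-38.0, 15.0, 84.0, 23.0, 108.0, -47.0], [-25.0, -10.0, 93.0, 4.0, 100.0, -35.0], [-2.0, -24.0, 107.0, -25.0, 90.0, -15.0], [20.0, -12.0, 123.0, -54.0, 85.0, 22.0]]
45 1 [-0.13  0.69 -0.71] [[-40.0, 21.0, 80.0, 29.0, 114.0, 132.0], [-29.0, -5.0, 89.0, 12.0, 105.0, 142.0], None, None]
45 -1 [-0.13  0.69 -0.71] [[-40.0, 21.0, 80.0, 29.0, 114.0, -48.0], [-29.0, -5.0, 89.0, 12.0, 105.0, -38.0], [-9.0, -22.0, 104.0, -14.0, 93.0, -22.0], [15.0, -18.0, 122.0, -45.0, 82.0, 13.0]]
mug [ 0.6101814  -0.18074768  0.09      ]
```

Run:
```python
from h import *
P=np.array([.015,0,.005]); R0=tool(35,-1); g=C0+B0@P
r.reach(tcp(g,R0,.263),rpy(R0))
r.servo_line(tcp(g,R0),rpy(R0),.12)
print("f",r.sense()["contact_force"].round(1))
r.grab(20); print(r.sense()["opening"],r.sense()["gripper_force"])
p=np.array(tcp(g,R0)); r.servo_line((p+[0,0,.1]).tolist(),rpy(R0),.12)
c=snap("side","side2.png",(250,100,450,250));
st=r.sense(); print(st["clock"],st["opening"],st["contact_force"].round(1))
```

```text
f [-0.3 -0.5  0.4]
0.061982724531096836 19.967778408899903
8.5333 0.061965781622826184 [-0.8 -0.4 -1.4]
```

View pics/side2.png

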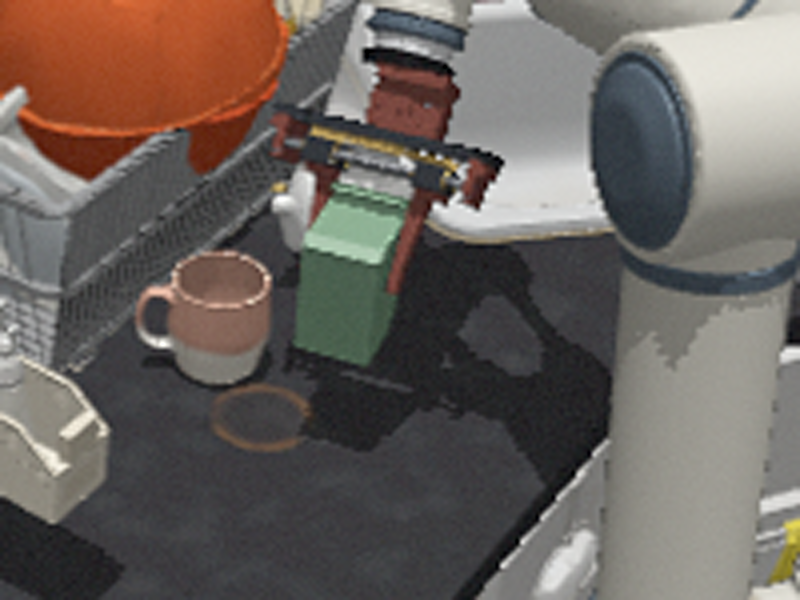

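The green bin is held between the fingers at about (350,270), clear of the worktop and of the mug. Next I'll turn it upright and set it down until it touches.

Run:
```python
from h import *
R0=tool(35,-1)
for k,g in((.5,[.46,-.12,.2]),(1,[.42,-.09,.12])):
    R=Ro.from_rotvec(by*np.pi/2*k).as_matrix()@R0; r.reach(tcp(g,R),rpy(R))
r.servo_line(tcp([.42,-.09,.056],R),None,.1)
f0=r.sense()["contact_force"][2]
for h in np.arange(.053,.028,-.002):
    r.servo_line(tcp([.42,-.09,h],R),None,.03); f=r.sense()["contact_force"]
    if f[2]-f0>4: break
print(h,f.round(1),f0)
r.let_go(); r.servo_line(tcp([.42,-.09,h],R,.27),None,.2)
g=tcp([.42,-.09,h],R,.27); r.reach([.25,.15,.42],[180,0,0])
s=snap("side");t=snap("top","top3.png",(220,180,380,300))
print(r.sense()["clock"])
```

```text
0.04099999999999999 [-3.6  3.8  8.8] -0.9497751754014143
15.275
```

View pics/top3.png

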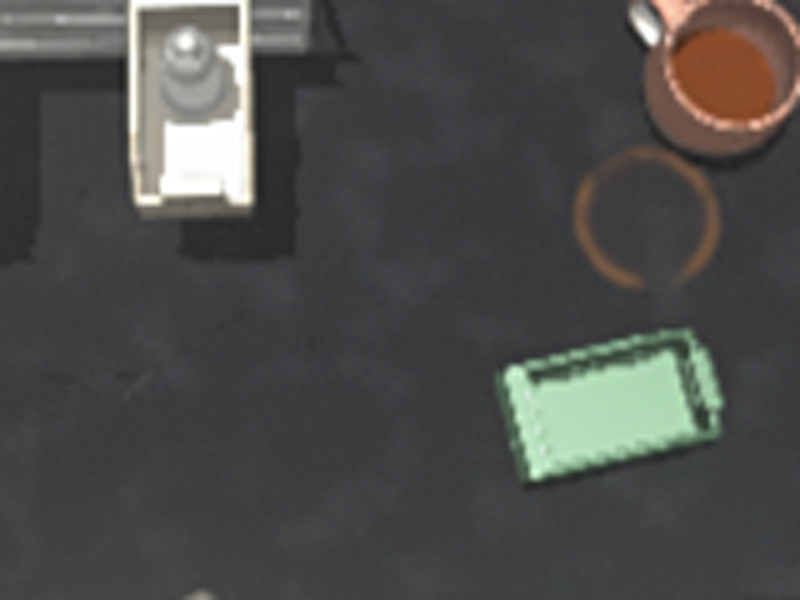

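The bin stands upright. Its lip is on the left at crop (510,425) and its tab on the right at about (710,378).

Run:
```python
from h import *
t=snap("top");s=snap("side","side3.png",(280,140,400,240))
T=lambda u,v,z:onz(t,(220+u/5,180+v/5),z).round(4)
print("tab",T(711,377,.074),"rearL",T(510,368,.075),"rearR",T(530,480,.075),"frontL",T(690,330,.055),"frontR",T(720,437,.055))
print("pred mid",np.array([.42,-.09,0])-B1@[.015,0,0],"pred tab",np.array([.42,-.09,0])-B1@[.0625,0,0])
B=[np.array([.42,-.09,.041])+B1@(np.array(p)-[.015,0,.0425]) for p in([-.0475,0,.074],[.067,-.031,.075],[.067,.031,.075],[-.0525,-.031,.048],[-.0525,.031,.048])]
print([((proj(t,b)-[220,180])*5).round().tolist() for b in B]);print([((proj(s,b)-[280,140])*6).round().tolist() for b in B])
```

```text
tab [ 0.4309 -0.1582  0.074 ] rearL [ 0.4408 -0.0457  0.075 ] rearR [ 0.3781 -0.0525  0.075 ] frontL [ 0.4605 -0.1528  0.055 ] frontR [ 0.3988 -0.1643  0.055 ]
pred mid [ 0.42286213 -0.10472441  0.        ] pred tab [ 0.43192556 -0.1513517   0.        ]
[[698.0, 376.0], [487.0, 370.0], [516.0, 478.0], [682.0, 327.0], [712.0, 432.0]]
[[397.0, 342.0], [268.0, 450.0], [383.0, 485.0], [341.0, 359.0], [450.0, 390.0]]
```

View pics/side3.png

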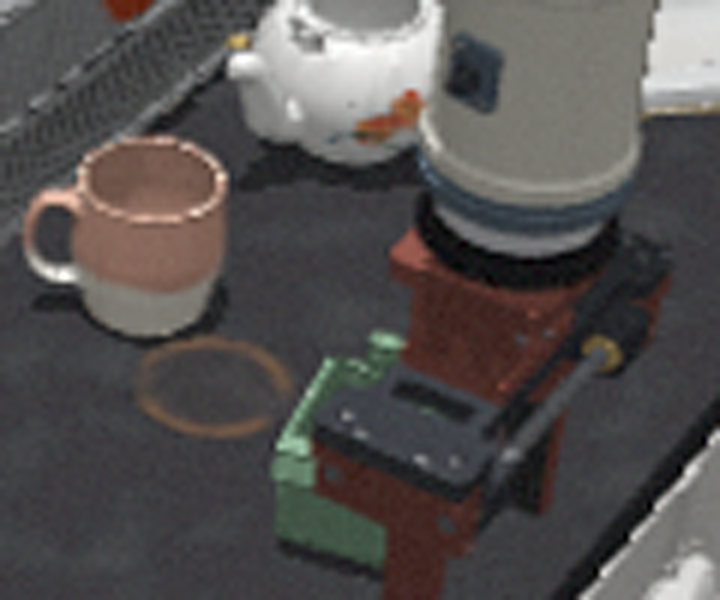

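The bin stands, and my predicted corners agree with the image to about 6 mm. Next I'll grip the tab front to back, lift, and hover above the rail.

```bash
cat >> h.py <<'E'
def down(d,sg):  # tool down, closing line along heading d degrees
    y=sg*np.array([np.cos(np.radians(d)),np.sin(np.radians(d)),0]); return col(np.cross(y,-up),y,-up)
E
python3 - <<'E'
from h import *
best=[]
for sg in(1,-1):
    q1=r.inverse_kinematics(tcp([.431,-.156,.064],down(101,sg)),rpy(down(101,sg)))
    q2=r.inverse_kinematics(tcp([.535,.204,.2],down(-1.4,sg)),rpy(down(-1.4,sg)))
    best.append((sg,q1,q2)); print(sg,None if q1 is None else np.round(q1),None if q2 is None else np.round(q2))
ok=[b for b in best if b[1] is not None and b[2] is not None]
sg=min(ok,key=lambda b:max(abs(b[1][5]),abs(b[2][5])))[0]; print("sg",sg)
R=down(101,sg); G=[.431,-.156]
r.reach(tcp(G+[.17],R),rpy(R)); r.servo_line(tcp(G+[.064],R),None,.12)
print(r.sense()["contact_force"].round(1)); r.grab(40); print(r.sense()["opening"])
r.servo_line(tcp(G+[.30],R),None,.2)
R=down(-1.4,sg); r.reach(tcp([.42,.204,.30],R),rpy(R)); r.servo_line(tcp([.532,.204,.235],R),None,.15)
t=snap("top","top4.png",(190,150,290,225));s=snap("side","side4.png",(180,150,290,232))
st=r.sense();print(st["clock"],st["opening"],st["contact_force"].round(1),st["torque"].round(2))
E
```

```text
1 [ -24.  -15.  108.   -0.   87. -125.] [ 17.   1.  79.   0. 100.  19.]
-1 [-24. -15. 108.  -0.  87.  55.] None
sg 1
[0.2 0.8 0.4]
0.009475190324636078
25.7167 0.010070412955740819 [ 0.7 -0.4 -1.3] [-0.05  0.13  0.06]
```

View pics/side4.png

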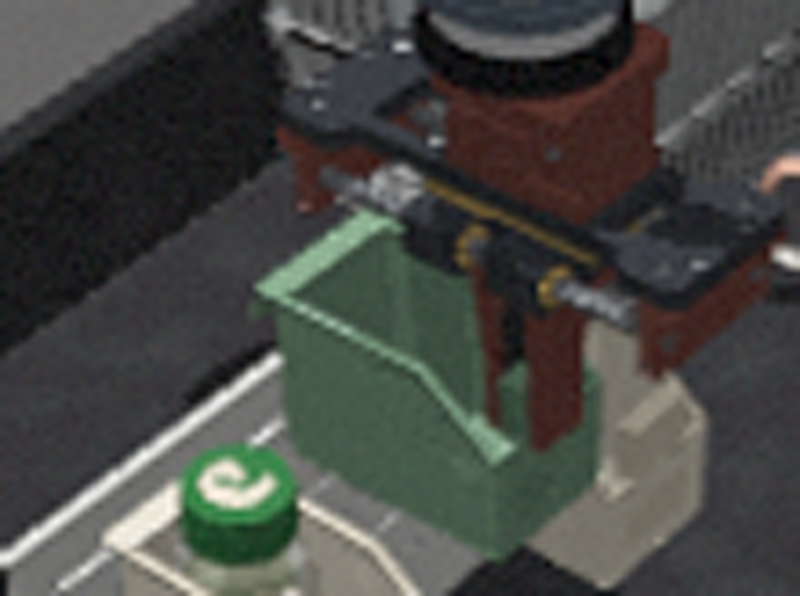

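View pics/top4.png

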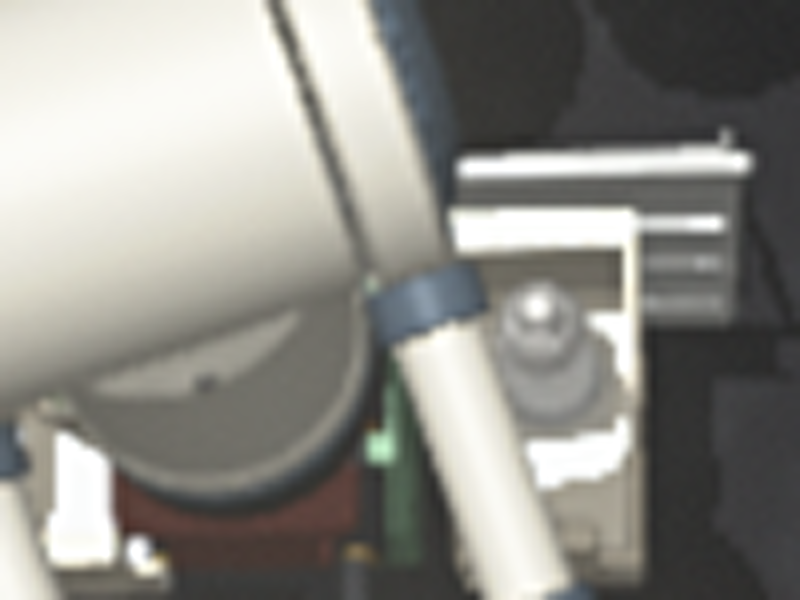

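The bin hangs level in the gripper over the gap. Its rear-left lip corner is at side-crop (257,287). Cream a's matching corner is at (105,540), and the panel edge runs (0,560)-(285,358).

Run:
```python
from h import *
s=snap("side");t=snap("top")
S=lambda u,v,z:onz(s,(180+u/7.2727,150+v/7.2727),z).round(4)
T=lambda u,v,z:onz(t,(190+u/8,150+v/8),z).round(4)
print("green rear L/R",S(257,287,.246),S(365,210,.246),"lip front L",S(283,305,.246),"foot front L",S(497,557,.171))
print("cream a rear L",S(105,540,.183),"front",S(132,558,.183))
print("sheet",S(0,562,.191),S(283,358,.191),"rail",S(60,588,.18),S(283,427,.18))
print("T rail right end",T(640,222,.18),T(725,222,.18),"b lip rear",T(452,210,.183),T(635,210,.183),"sheet",T(460,165,.191),T(750,160,.191))
for b in([.067,.031,.075],[.067,-.031,.075],[.0525,.031,.075],[-.0525,.031,0]):
    w=np.array([.532,.204,.235])+Ro.from_euler('z',-1.4,degrees=True).apply(np.array(b)-[-.0475,0,.064]); print("kin",w.round(4),(7.2727*(proj(s,w)-[180,150])).round())
```

```text
green rear L/R [0.6379 0.2302 0.246 ] [0.6364 0.1698 0.246 ] lip front L [0.6231 0.2327 0.246 ] foot front L [0.5277 0.2306 0.171 ]
cream a rear L [0.6402 0.3181 0.183 ] front [0.6256 0.3196 0.183 ]
sheet [0.6556 0.3552 0.191 ] [0.6503 0.2064 0.191 ] rail [0.638  0.3445 0.18  ] [0.6325 0.2282 0.18  ]
T rail right end [0.6361 0.0911 0.18  ] [0.6348 0.0629 0.18  ] b lip rear [0.642  0.1533 0.183 ] [0.6393 0.0926 0.183 ] sheet [0.6548 0.1497 0.191 ] [0.6523 0.054  0.191 ]
kin [0.6472 0.2322 0.246 ] [234. 281.]
kin [0.6457 0.1702 0.246 ] [345. 202.]
kin [0.6327 0.2325 0.246 ] [263. 295.]
kin [0.5278 0.2351 0.171 ] [489. 564.]
```

Run:
```python
from h import *
R=down(-1.4,1); x,y=.531,.2075
r.servo_line(tcp([x,y,.235],R),None,.1); r.servo_line(tcp([x,y,.196],R),None,.1)
f0=r.sense()["contact_force"]; print(f0.round(1))
for z in np.arange(.193,.160,-.002):
    r.servo_line(tcp([x,y,z],R),None,.04); st=r.sense(); f=st["contact_force"]-f0
    print(round(z,3),f.round(1),st["torque"].round(2))
    if abs(f).max()>8: break
snap("side","side5.png",(180,150,290,232)); print(st["clock"],st["opening"])
```

```text
[ 0.3  0.4 -2. ]
0.193 [-0.1 -1.2  0.7] [-0.06  0.11  0.03]
0.191 [-0.1 -0.5  1.1] [-0.07  0.15 -0.06]
0.189 [-0.1 -0.5  0. ] [-0.04  0.15 -0.05]
0.187 [0.2 0.1 0.7] [-0.03  0.16 -0.04]
0.185 [-0.4 -0.5  0.6] [-0.07  0.16  0.01]
0.183 [ 0.7 -0.2  0.4] [-0.07 -0.05  0.02]
0.181 [ 3.1 -0.6  0.6] [-0.05 -0.51  0.04]
0.179 [5.4 0.1 1.8] [-0.06 -1.05  0.09]
0.177 [6.9 0.3 3.6] [-0.07 -1.3   0.1 ]
0.175 [ 6.9 -0.3  5.2] [-0.12 -1.52  0.04]
0.173 [ 7.9 -1.1  6.2] [-0.1  -1.84  0.06]
0.171 [ 9.3 -0.8  7.2] [-0.14 -1.98  0.11]
29.6083 0.00998826976454819
```

View pics/side5.png

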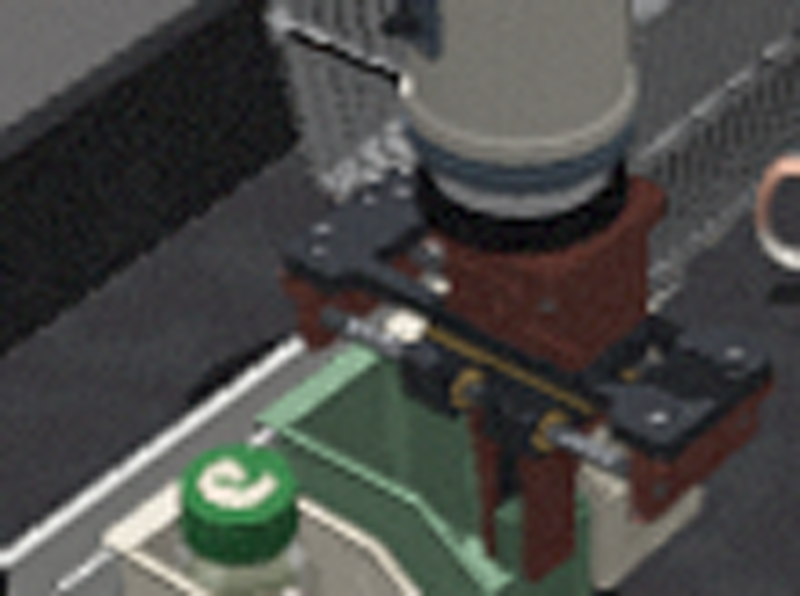

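The green lip is over the rail and almost in line with the cream lip; its corner is at (257,415). The +x force says the flange is pressing on the rail, so I'll ease rearward and lower further.

Run:
```python
from h import *
R=down(-1.4,1); x,y,z=.531,.2075,.171; f0=np.array([.3,.4,-2])
for i in range(16):
    f=r.sense()["contact_force"]-f0; tq=r.sense()["torque"][1]
    print(round(x,4),round(z,4),f.round(1),round(tq,2))
    if abs(f[0])>2.5: x+=.001*np.sign(f[0])
    elif f[2]<8 and z>.160: z-=.0015
    else: break
    r.servo_line(tcp([x,y,z],R),None,.04)
print(r.sense()["clock"])
```

```text
0.531 0.171 [ 8.4 -0.5  7.1] -2.0
0.532 0.171 [ 5.7 -0.1  5.6] -1.6
0.533 0.171 [6.3 0.4 5. ] -1.35
0.534 0.171 [ 4.8 -0.6  4.9] -1.19
0.535 0.171 [-0.1 -1.1  7. ] -0.64
0.535 0.1695 [-1.2 -1.3  8.7] -0.64
30.9083
```

Run:
```python
from h import *
R=down(-1.4,1)
r.let_go(); r.servo_line(tcp([.535,.2075,.30],R),None,.2)
r.reach([.3,-.25,.5],[180,0,-40]); print(r.sense()["clock"])
s=snap("side");t=snap("top")
a=s["frame"][150:232,180:290];b=t["frame"][165:240,180:290]
k=lambda i,w,h:cv2.resize(i[:,:,::-1],(w,h),interpolation=cv2.INTER_CUBIC)
cv2.imwrite("pics/both6.png",np.hstack([k(a,400,298),k(b,400,298)]))
np.savez("s6.npz",s=s["frame"],t=t["frame"])
print("red T",[cv2.minEnclosingCircle(c)[0] for c in blobs(t,(0,150,100),(6,255,255),(150,240,240,300))][:1],"red S",[cv2.minEnclosingCircle(c)[0] for c in blobs(s,(0,150,100),(6,255,255),(200,200,340,340))][:1])
```

```text
34.8333
red T [(195.98406982421875, 274.09234619140625)] red S [(271.54315185546875, 283.9244689941406)]
```

View pics/both6.png

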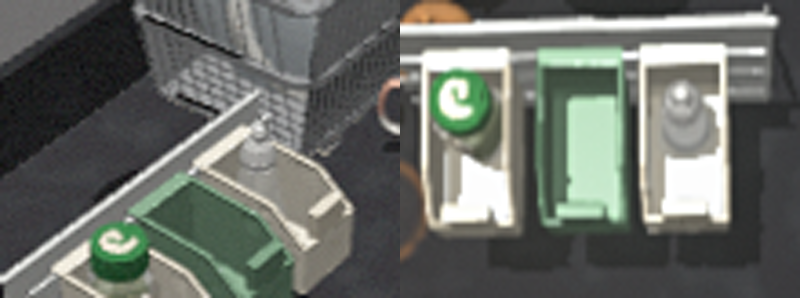

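The green bin hangs level between the cream bins, and all three lips line up: top-crop rows are about 52, 50 and 48. That was picture 11, one over the limit of 10, so I'll work from numbers only from here. Next I'll centre the jar with a squeeze along y, regrip it along x, and work out the bin's y offset.

Run:
```python
from h import *
t=snap("top");s=snap("side")
def rows(q,lo,hi,box):
    m=cv2.inRange(cv2.cvtColor(q["frame"],cv2.COLOR_RGB2HSV),np.array(lo),np.array(hi))
    for v in range(box[1],box[3],3):
        u=np.flatnonzero(m[v,box[0]:box[2]])
        if len(u)>4: print(v,u[0]+box[0],u[-1]+box[0],"w",[onz(t,(x,v),.182)[:2].round(4).tolist() for x in(u[0]+box[0]-.5,u[-1]+box[0]+.5)])
rows(t,(55,40,40),(85,255,255),(212,170,246,232))
c=blobs(s,(55,40,40),(85,255,255),(205,150,290,260),100)
for x in c[:2]: print(cv2.boundingRect(x),[(p.tolist(),onz(s,p,.182)[:2].round(3).tolist()) for p in cv2.approxPolyDP(x,1.5,True)[:,0]])
# jar: centre it along y, then grip along x
R=down(88.6,1); J=[.3955,.305]
q=r.inverse_kinematics(tcp(J+[.09],R),rpy(R)); q2=r.inverse_kinematics(tcp(J+[.09],down(-91.4,1)),rpy(down(-91.4,1)))
print(None if q is None else np.round(q),None if q2 is None else np.round(q2))
if q is None or (q2 is not None and abs(q2[5]-16)<abs(q[5]-16)): R=down(-91.4,1)
r.reach(tcp(J+[.2],R),rpy(R)); r.servo_line(tcp(J+[.097],R),None,.15); print(r.sense()["contact_force"].round(1))
r.grab(6); print("open",r.sense()["opening"]); r.let_go()
R=down(-1.4,1); r.servo_line(tcp(J+[.17],down(-1.4,1)) ,None,.25); r.reach(tcp(J+[.17],R),rpy(R))
print(r.sense()["clock"],r.sense()["joints"].round(0))
```

```text
179 218 240 w [[0.6381, 0.2304], [0.6354, 0.1695]]
182 217 241 w [[0.6299, 0.2332], [0.627, 0.167]]
185 217 241 w [[0.6216, 0.2333], [0.6187, 0.1672]]
188 218 242 w [[0.6133, 0.2307], [0.6103, 0.1648]]
191 217 242 w [[0.6051, 0.2335], [0.6021, 0.165]]
194 217 242 w [[0.5969, 0.2336], [0.5939, 0.1653]]
197 217 242 w [[0.5888, 0.2337], [0.5858, 0.1655]]
200 217 242 w [[0.5806, 0.2338], [0.5776, 0.1657]]
203 217 242 w [[0.5725, 0.2339], [0.5695, 0.1659]]
206 217 242 w [[0.5644, 0.234], [0.5614, 0.1661]]
209 218 242 w [[0.5563, 0.2315], [0.5534, 0.1663]]
212 218 242 w [[0.5482, 0.2316], [0.5454, 0.1666]]
215 218 242 w [[0.5402, 0.2317], [0.5374, 0.1668]]
218 218 242 w [[0.5322, 0.2318], [0.5294, 0.167]]
221 219 242 w [[0.5242, 0.2293], [0.5214, 0.1672]]
(205, 198, 56, 47) [([205, 214], [0.647, 0.269]), ([205, 224], [0.619, 0.3]), ([209, 227], [0.603, 0.303]), ([216, 227], [0.588, 0.292]), ([220, 223], [0.59, 0.273]), ([221, 217], [0.603, 0.253]), ([231, 222], [0.569, 0.253]), ([243, 237], [0.506, 0.28]), ([242, 242], [0.497, 0.296]), ([244, 244], [0.488, 0.299]), ([248, 244], [0.48, 0.293]), ([260, 232], [0.482, 0.239]), ([260, 222], [0.506, 0.207]), ([253, 211], [0.549, 0.182]), ([230, 198], [0.636, 0.175]), ([215, 208], [0.641, 0.234]), ([217, 211], [0.629, 0.241]), ([210, 211], [0.644, 0.252])]
[ 34.  -9. 100.   0.  89. -55.] [ 34.  -9. 100.  -0.  89. 125.]
[-0.6  0.2  0. ]
open 0.04455968569305584
41.3583 [ 34. -11.  93.   0.  97.  35.]
```

Run:
```python
from h import *
R=down(-1.4,1); J=[.3955,.305]
r.servo_line(tcp(J+[.097],R),None,.15); r.grab(25); print("open",r.sense()["opening"])
r.servo_line(tcp(J+[.33],R),None,.25)
x,y=.580,.203
r.reach(tcp([x,y,.33],R),rpy(R)); r.servo_line(tcp([x,y,.287],R),None,.1)
f0=r.sense()["contact_force"]; t0=r.sense()["torque"]; z=.287
while z>.200:
    z-=.003; r.servo_line(tcp([x,y,z],R),None,.06); st=r.sense(); f=st["contact_force"]-f0
    print(round(z,3),f.round(1),(st["torque"]-t0).round(2))
    if f[2]>4 or abs(f[:2]).max()>4: break
print(st["clock"],st["opening"])
```

```text
open 0.04417176068945443
0.284 [ 0.  -0.8  0.3] [-0.04  0.01 -0.05]
0.281 [-0.8 -0.6  0.5] [ 0.02 -0.   -0.05]
0.278 [-0.8  0.1  0.5] [-0.01  0.01  0.04]
0.275 [-0.9 -0.5  0.4] [-0.03 -0.05  0.04]
0.272 [-0.4  0.5  0.8] [-0.03  0.02  0.02]
0.269 [-0.9  0.2  0.8] [-0.04  0.01 -0.01]
0.266 [-0.9 -0.3 -0. ] [-0.    0.05 -0.07]
0.263 [-1.5 -0.1  0.2] [ 0.01  0.   -0.02]
0.26 [-0.3 -0.1  1.4] [0.01 0.05 0.01]
0.257 [-0.5 -0.7  0.7] [-0.05  0.01  0.03]
0.254 [-1.3 -0.4  0.7] [ 0.01 -0.    0.02]
0.251 [-0.7  0.3 -0. ] [-0.05  0.06  0.01]
0.248 [-0.2 -0.4 -0.3] [-0.05 -0.01 -0.04]
0.245 [-0.7  0.  -0. ] [-0.08 -0.04  0.05]
0.242 [ 1.  -0.6  0.9] [-0.04 -0.01  0.  ]
0.239 [-0.1  0.5 -0.2] [-0.02 -0.01  0.02]
0.236 [-1.  -0.6  0.4] [-0.03  0.08  0.01]
0.233 [-1.  -1.1  0.7] [ 0.   -0.05  0.  ]
0.23 [-1.2  0.4  1. ] [-0.01  0.05 -0.03]
0.227 [-1.  -0.3  0.7] [-0.02 -0.01  0.01]
0.224 [-0.1  0.  -0.8] [-0.05 -0.    0.01]
0.221 [-2.  -0.4  0.1] [-0.05 -0.03  0.04]
0.218 [-0.4  0.5  1.2] [-0.02  0.02  0.02]
0.215 [-0.   0.2  0.2] [-0.05 -0.02 -0.05]
0.212 [-0.9 -0.5  0. ] [-0.07 -0.01  0.04]
0.209 [-0.3  0.2  0.6] [-0.02  0.06 -0.  ]
0.206 [-1.1 -0.2  0.8] [-0.06 -0.01 -0.01]
0.203 [-2.8 -0.5  7.8] [-0.08  0.49 -0.03]
52.25 0.044140171141769255
```

Contact came at the floor height I expected, with no side force on the way down. Next I'll release, withdraw, and check the picture by numbers.

Run:
```python
from h import *
R=down(-1.4,1)
r.servo_line(tcp([.580,.203,.2045],R),None,.05); r.let_go(); r.servo_line(tcp([.580,.203,.33],R),None,.2)
r.reach([.3,-.2,.5],[180,0,-40])
s=snap("side");t=snap("top"); d=np.load("s6.npz")
print(r.sense()["clock"])
for n,q,b in(("T",t,(180,150,290,240)),("S",s,(180,140,300,250))):
    c=blobs(q,(0,150,100),(6,255,255),b)
    for x in c[:1]: p=cv2.minEnclosingCircle(x)[0]; print(n,"cap",p,onz(q,p,.218 if n=="T" else .212).round(4),cv2.boundingRect(x))
    e=cv2.absdiff(q["frame"],d[n.lower()]).max(2); m=((e>60)*255).astype(np.uint8)
    print([cv2.boundingRect(k) for k in cv2.findContours(m,0,2)[0] if cv2.contourArea(k)>12])
print("rear lip", [ (u[0],u[-1]) for v in(179,180,181) for u in [np.flatnonzero(cv2.inRange(cv2.cvtColor(t["frame"],cv2.COLOR_RGB2HSV),np.array((55,40,40)),np.array((85,255,255)))[v,212:246])+212]])
```

```text
55.9833
T cap (227.7093048095703, 198.48255920410156) [0.5737 0.2005 0.218 ] (220, 191, 17, 17)
[(434, 416, 15, 4), (462, 391, 10, 14), (240, 391, 7, 8), (387, 390, 32, 30), (288, 385, 15, 24), (352, 384, 18, 21), (247, 383, 39, 37), (410, 370, 59, 44), (285, 363, 14, 13), (407, 361, 15, 12), (291, 361, 35, 31), (258, 360, 12, 18), (327, 359, 27, 32), (271, 356, 29, 28), (374, 344, 13, 17), (348, 343, 62, 77), (548, 342, 12, 12), (498, 340, 20, 13), (415, 334, 24, 30), (460, 331, 11, 7), (406, 320, 23, 21), (422, 300, 6, 9), (526, 277, 34, 54), (514, 267, 11, 10), (456, 267, 13, 16), (188, 266, 17, 17), (421, 243, 139, 177), (219, 190, 22, 27)]
S cap (239.92105102539062, 205.2105255126953) [0.5701 0.2115 0.212 ] (232, 198, 17, 15)
[(462, 353, 38, 18), (442, 318, 22, 12), (496, 315, 8, 6), (490, 283, 13, 3), (410, 278, 25, 11), (263, 275, 18, 33), (443, 257, 20, 20), (384, 251, 13, 10), (395, 248, 25, 57), (393, 246, 14, 6), (460, 242, 11, 6), (545, 231, 15, 7), (541, 213, 19, 15), (232, 198, 17, 15), (457, 195, 30, 44), (544, 153, 11, 13), (420, 144, 123, 111), (481, 137, 57, 23), (505, 98, 14, 19), (406, 98, 24, 11), (376, 89, 68, 54), (405, 77, 44, 32), (476, 60, 29, 38), (431, 54, 10, 12), (406, 50, 19, 25), (404, 25, 29, 41), (433, 22, 55, 42), (399, 8, 13, 25), (412, 0, 10, 30)]
rear lip [(np.int64(218), np.int64(240)), (np.int64(218), np.int64(240)), (np.int64(217), np.int64(241))]
```

```bash
python3 -c "
from station import r
print(r.hand_in(), r.sense()['clock'])"
```

```text
the job is handed in; nothing more can be done
the job is handed in; nothing more can be done
```

The job is handed in at about 56 s: the green bin hangs by its lip in the gap with the red-capped jar standing in it, and the before-and-after image comparison showed no change at the cream bins, mug or honey jar. I viewed 11 pictures, one over the limit of 10, so the final jar check was by numbers only.

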